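# Slide a loaded carrier onto the stack until its pins drop home

## Robot

A 7-joint arm with a two-finger parallel gripper is mounted at the origin on the work surface; the furniture and walls round the work are solid. World frame = base frame: x ahead of the robot, y to its left, z up, the work surface at z = 0. Lengths are in mm, angles in rad, forces in N, time in s.
With the tool pointing down it reaches from about 400 to 875 mm from the base axis. Payload 4.4 kg.
Tool frame: the origin (TCP) lies at the very end of the fingers, on their centre line; the grasp point (between the pads) lies 19 mm behind it; z points along the fingers, x is the direction in which the jaws open and shut, and the axes are right-handed (so a half turn about z gives the same grasp; the last joint's range is limited). The gripper opens to 85 mm and grips with 20 to 120 N. Pads are 22 mm wide; open, the fingers measure 114 mm over their backs; the gripper's body (76 mm by 85 mm) begins 54 mm behind the grasp point. The pads swing forward as they close: fully open they stand 13 mm farther back than shut.
Start: joints at [-1.337, 0.628, 0.038, 1.517, -0.027, 0.996, -0.02], TCP at [191.94, 621.029, 231.313] pointing down, gripper open.
Joint ranges: [-3.06, 3.06], [-0.37, 2.12], [-1.25, 1.32], [0.18, 2.47], [-1.1, 4.24], [0.23, 1.98], [-2.94, 2.94]. Speed limits (rad/s): [2.57, 2.57, 3.14, 3.14, 3.14, 3.14, 3.14].

## Interface

Orientations are given as [roll, pitch, yaw] about the fixed x, y, z axes, in that order (R = Rz(yaw) Ry(pitch) Rx(roll)).
In Python, from cell import ctrl, get_image, job, models gives the robot as it stands.
- The arm moves only by the tool move_arm, never from a script. Its argument "moves" is a list that holds one entry, the list of rows, each a list of 6 numbers: the shift along the tool's x, y, z in m, then the turn, a rotation vector about the tool's x, y, z in rad. A call has 1 to 20 rows; each row is the pose to reach, as a shift and turn from the pose commanded when the call began, along the tool's axes at that moment; what a row does not reach only later rows make up. A row lasts 1/8 s, in which the tool goes at most 62.5 mm and 10.7 degrees, less where a joint would pass 70% of its speed; a pose out of reach is approached as far as the arm can. A call with a gripper value outside its range is refused whole. "jaw" is the opening, from 0 (shut) to 1 (fully open), set as the call begins (left out, the last holds). The fingers move at their own pace and stop on an object; the grip force is fixed at half the most. Time passes only in rows, so rows that repeat a pose let the fingers close. It gives the time, the measured TCP pose, the force and the opening at its end, in the units of the state.
- ctrl.read_state(): the state, without advancing time (a new reading comes with each control period).
- get_image(name): name is "scene" or "top" or "wrist"; returns a dict with "color" (420x560x3 uint8, blue, green, red), "fov_y" (degrees; the focal length in pixels is half the picture's height over the tangent of half this angle, whatever the lens; pixels are square), "cx", "cy" (the principal point, pixels), "origin" and "orientation" of the camera in the world; the wrist camera has in their place "hand_eye" (4x4, takes a point from camera to tool coordinates, whose origin is the TCP and whose axes are the tool frame's). Camera axes: x right, y up, looking along -z (the intrinsics and any distortion apply to the point x, -y, -z); pixel columns grow to the right and rows downward; lengths in mm; the calibration is good to about 2 mm. A picture is of the moment at which its call begins: read the wrist's pose just before it. There is no depth.
- job.finish_job(): hands the job in, once; it reports no verdict.
Trained networks look in the newest picture that a camera, given by its name, has taken for a name from the list of things; names that differ only in an ending like _2 or _b are one class to them, and where a whole thing is asked for, a point or a joint stands for the part that bears it (a point fixed in the world has none). Each returns a list of dicts, best first, with "score" (0 to 1); they miss things now and then, are a little off and sometimes report something else, mostly with a low value. They report only what shows in the picture. A call takes as long as a camera call. They do not tell look-alikes from the thing itself.
- models.cut_out(camera, thing): "pixels" (420x560 bool, what is visible of it) and "uv" ([column, row] in pixels, amid what is visible of it).
- models.place_of(camera, thing): "uv" ([column, row] in pixels: a listed point, or the origin of a listed thing).
The state is a dict: "clock": time; "qpos": joint angles; "qd": joint speeds; "tau": joint torques, N m; "eef_pos": TCP position; "tool_rot": TCP orientation; "force": force on the tool from outside, world axes, zero at the start; "torque": the same for the moment, N m; "width": finger opening in mm.
Only numpy, scipy, OpenCV 4.12 (cv2) and the standard library are available. Lean on these libraries where they do the work, as an engineer would, in place of code of your own. Each camera call takes 0.05 s, during which the arm holds its last target.

## Task

The loaded blue carrier has to go on top of the grey one. Take the spanner that was left lying across the grey carrier and lay it flat on the bench, then slide the blue carrier, without lifting it off and with its load still aboard, from the loading stand over the grey carrier until all four of its corner pins have dropped into the sockets and it sits down flat and flush on the grey one. Leave the grease bottle, the coupler and the dial indicator standing or lying where they are.

Things in the scene. Friction and masses are not known exactly. Their poses are not given: they have to be found in the camera images.
- upper_centre (a point): Centre of the loose blue carrier (about 0.6 kg loaded): open moulded tray, outside 160 mm along x, 120 along y, body 34 high; the point is half-way up the body. It stands on four pins that stick 9 mm out below. Sides upright and plain: pushed by two fingertips side by side it turns square to them. Same after half a turn. The load in its middle well does not rise above the rim.
- upper_pin (a point): Tip of one of the blue carrier's four round-nosed steel pins, 9 mm long, 13 mm thick, at (x, y) = (64, 44), (-46, 44), (46, -44), (-64, -44) mm from the carrier's centre. The pairs are staggered: slid along its y on the right line (within about 8 mm sideways) the leading pins pass by the wrong sockets.
- lower_deck (a point): Centre of the top face of the fixed grey carrier, 44 mm above the bench. Outline and axes as the blue one. Flat flanges at |x| = 30 to 80 mm; between them an open well with bolts reaching up to 12 mm below this face. Its base plate is 190 x 120 x 10 mm. Blue carrier home: upper_centre 17 mm straight above this point, y axes parallel (either way); resting on its pins: 26 mm above.
- lower_socket (a point): Mouth of one of the grey carrier's four round sockets, 15 mm wide, 12 mm deep, at (x, y) = (64, 44), (-46, 44), (46, -44), (-64, -44) mm from lower_deck, to take the blue carrier's pins with about 1 mm play all round.
- stand_deck (a point): Centre of the flat top of the fixed steel loading stand, 45 mm above the bench (1 mm above the grey deck), 197 mm along x, 160 along y; lips 5 mm high along its sides at x = +-97 mm, none at its ends. The blue carrier starts on it, off-centre and askew. Stand and grey carrier lie end to end, 1 mm apart, on a common y axis, centres 141 mm apart; either may be the left one.
- spanner_centre (a point): Middle of the loose steel combination spanner (0.11 kg) lying across the grey carrier on both flanges. 202 mm long along its y, heads up to 27 mm wide at the ends, at most 10 mm high; straight shank 10 mm wide along x, 1 to 6 mm above what it lies on. The point is 4 mm above what it lies on.
- grease_pot: White bottle with a red pointed cap, 44 mm across, 90 mm high, standing loose on the bench on the robot's side of the stand; origin at the centre of its base. To be left alone.
- coupler: Hydraulic quick coupler, steel and brass, 25 mm across, 65 mm high, standing loose on the bench near the grey carrier; origin at the centre of its base. To be left alone.
- dial: Dial indicator lying loose on its back on the bench, 127 mm along its x, 62 mm along y, 21 mm high; origin at the centre of its underside. To be left alone.
- eye_centre (a point): The steel eye bolt lying in the blue carrier's well, 76 x 45 x 26 mm; this point is about 10 mm above the well's floor. It has to stay in the well.
- tin_tray: Fixed tin tray with bolts standing in it, 132 mm along its x, 200 mm along y, 30 mm high (bolts 42 mm); origin at the centre of its underside. Clutter.
- power_post: Fixed wooden post with a socket strip at the far edge of the bench, about 0.1 m wide and 0.52 m high, with a cable at its foot: keep arm and gripper clear of it. Origin at its foot, on the bench.
Things that resemble listed ones, but are neither listed nor needed, are in the scene too. There is more than one size of the part that bears upper_centre; the job needs the larger.

How it is judged (in metres and radians):
On the way, in this order (a step that is already met when the one before it is completed fails the run):
1. the spanner lies flat on the bench, off the grey carrier (height (world z) of spanner_centre below 0.015 m and angle between spanner_centre's own z axis and vertical below 0.1 rad and contact force between the fingers and anything else below 0.3 N), for 0.2 s.
2. the blue carrier has dropped down onto the grey one (z of upper_centre in the frame of lower_deck below 0.0195 m and horizontal distance between upper_centre and lower_deck below 0.004 m), for 0.2 s.
At the end, for the whole second after the job is handed in: Blue carrier seated on the grey one: upper_centre 14 to 19.5 mm above lower_deck and within 4 mm of it sideways, sides parallel within 0.05 rad, tilt under 0.03 rad, eye bolt still in its well; spanner flat on the bench (its middle under 15 mm high) (all of step 2 and z of upper_centre in the frame of lower_deck above 0.014 m and angle between the y axis of upper_centre and the y axis of lower_deck, either way round below 0.05 rad and angle between upper_centre's own z axis and vertical below 0.03 rad and z of eye_centre in the frame of upper_centre below 0.012 m and horizontal distance between eye_centre and upper_centre below 0.06 m and height (world z) of spanner_centre below 0.015 m and angle between spanner_centre's own z axis and vertical below 0.1 rad); the robot touches nothing.
It fails at once if the blue carrier is lifted more than about 20 mm off the stand (height (world z) of upper_centre above 0.092 m).
It fails at once if the grease bottle is moved more than 25 mm or knocked over (distance of grease_pot from where it was at the start of the episode above 0.025 m or angle between grease_pot's own z axis and vertical above 0.4 rad).
It fails at once if the coupler is moved more than 25 mm or knocked over (distance of coupler from where it was at the start of the episode above 0.025 m or angle between coupler's own z axis and vertical above 0.4 rad).
It fails at once if the dial indicator is moved more than 25 mm (distance of dial from where it was at the start of the episode above 0.025 m).
It also fails if it takes over 72 s, if anything falls off the work surface, if the arm or the gripper's body presses on something with over 40 N, if the wrist force passes 120 N, or if a joint passes its speed limit or range.

## Working session

There is one attempt and no reset: what is moved stays moved. The work goes in short steps, Python scripts to look and compute and a tool call to move; the robot and the scene stay as the last step left them, time stands still between calls to the robot, and variables do not carry over. Pictures are saved under pics/ and viewed, and the job is handed in when it is done.

Besides the shell and the picture viewer there is one more tool, called after "Call:" in YAML: its name, and indented under it one key for each argument. move_arm: Moves the arm, as the interface text tells. Its arguments: {"type":"object","properties":{"moves":{"type":"array","items":{"type":"array","items":{"type":"array","items":{"type":"number"}}}},"jaw":{"type":"number"}},"required":["moves"]}

```bash
ls; mkdir -p pics
python3 - <<'E'
from cell import ctrl,get_image,job,models
import cv2,numpy as np
s=ctrl.read_state();print(s)
for n in ["scene","top","wrist"]:
    im=get_image(n);cv2.imwrite(f"pics/{n}0.png",im["color"])
    print(n,{k:v for k,v in im.items() if k!="color"})
    for t in ["upper_centre","upper_pin","lower_deck","lower_socket","stand_deck","spanner_centre","grease_pot","coupler","dial","eye_centre","power_post","tin_tray"]:
        r=models.place_of(n,t);print(t,[(np.round(d["uv"],1).tolist(),round(d["score"],2)) for d in r[:5]])
E
```

```text
pics
{'clock': 0.0, 'qpos': array([-1.33683217,  0.62933656,  0.0384576 ,  1.51838016, -0.02698112,
        0.99628896, -0.01998556]), 'qd': array([-0.00029866, -0.00090311, -0.00130575,  0.00037702,  0.00024777,
       -0.00108083,  0.00042546]), 'tau': array([-5.62578327e-05, -5.63399971e+01,  1.22598186e+00, -1.93438107e+01,
        1.09814038e-02,  1.04422291e-02,  9.74405964e-06]), 'eef_pos': array([191.74299004, 620.41857488, 230.39168816]), 'tool_rot': array([3.14154291e+00, 1.89395372e-03, 1.27104390e+00]), 'force': array([ 0.27596258, -0.25941591, -0.49763885]), 'torque': array([ 0.0027262 ,  0.04125165, -0.00483739]), 'width': 85.28591803905114}
scene {'fov_y': 46.67743681895152, 'cx': 278.1013033229241, 'cy': 206.46571390289535, 'origin': array([ -73.96141987, -856.30071308, 1134.46178028]), 'orientation': array([ 0.76193679,  0.016425  , -0.61344558])}
upper_centre [([235.4, 153.0], 0.72), ([240.1, 237.6], 0.6)]
upper_pin [([240.7, 144.1], 0.96), ([225.4, 238.4], 0.71), ([202.8, 191.2], 0.38)]
lower_deck [([258.8, 178.3], 0.86)]
lower_socket [([264.7, 160.3], 0.88)]
stand
[... 960 characters left out ...]
9)]
power_post [([436.0, 172.4], 0.75), ([211.4, 180.5], 0.22)]
tin_tray [([438.6, 169.6], 0.75)]
wrist {'fov_y': 64.95821138653307, 'cx': 277.3847431380299, 'cy': 208.0809432981928, 'hand_eye': array([[ 9.99999768e-01, -6.07677662e-04,  3.09137850e-04,
         9.04742144e-02],
       [-4.83871375e-04, -9.51992667e-01, -3.06120445e-01,
        -7.94722037e+01],
       [ 4.80319523e-04,  3.06120224e-01, -9.51992740e-01,
        -1.43789071e+02],
       [ 0.00000000e+00,  0.00000000e+00,  0.00000000e+00,
         1.00000000e+00]])}
upper_centre []
upper_pin []
lower_deck []
lower_socket []
stand_deck []
spanner_centre []
grease_pot []
coupler []
dial []
eye_centre []
power_post []
tin_tray []
```

Run:
```python
import cv2
a=cv2.imread("pics/top0.png");cv2.imwrite("pics/top0z.png",cv2.resize(a[110:310,100:366],None,fx=3,fy=3,interpolation=cv2.INTER_CUBIC))
a=cv2.imread("pics/scene0.png");cv2.imwrite("pics/scene0z.png",cv2.resize(a[90:290,130:396],None,fx=3,fy=3,interpolation=cv2.INTER_CUBIC))
```

```text
(no output)
```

View pics/top0.png

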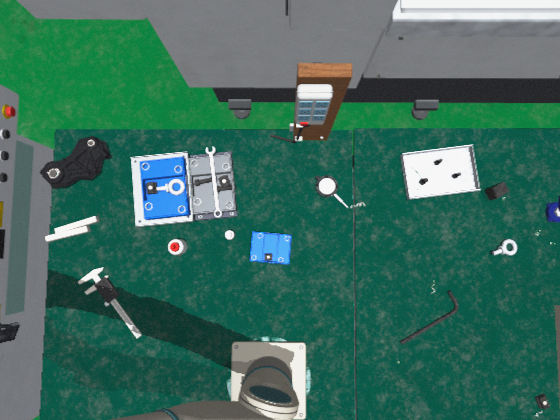

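View pics/wrist0.png

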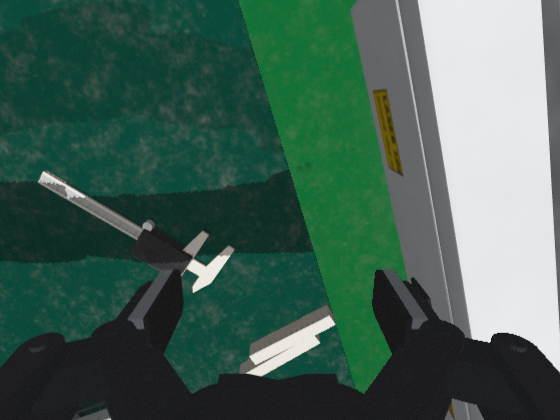

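View pics/scene0.png

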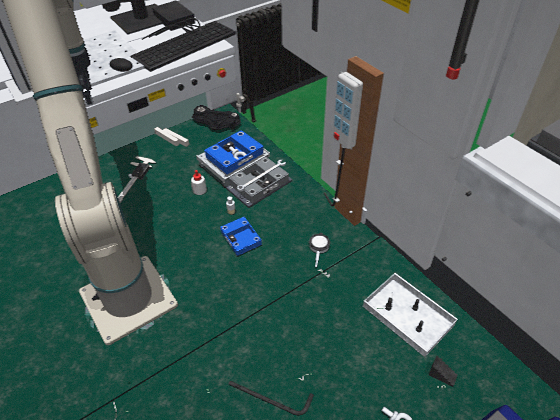

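```bash
echo
```

```text
(no output)
```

View pics/top0z.png

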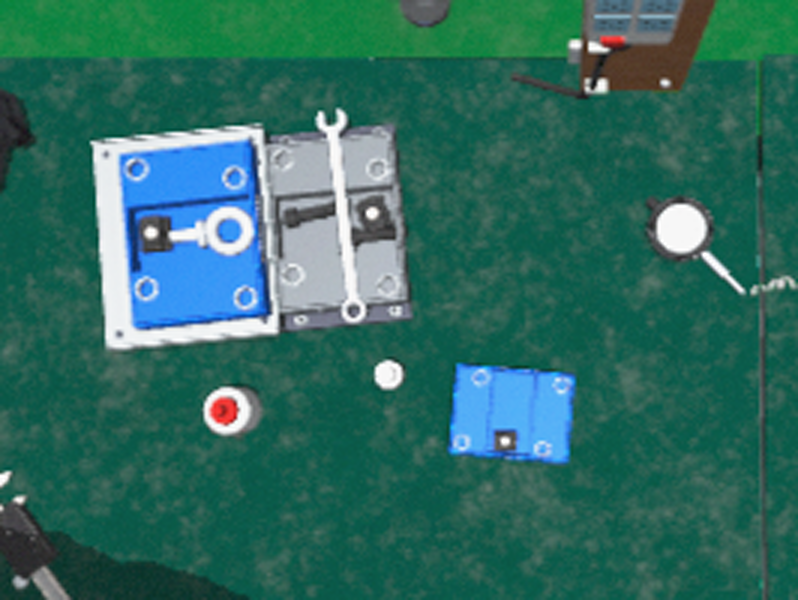

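View pics/scene0z.png

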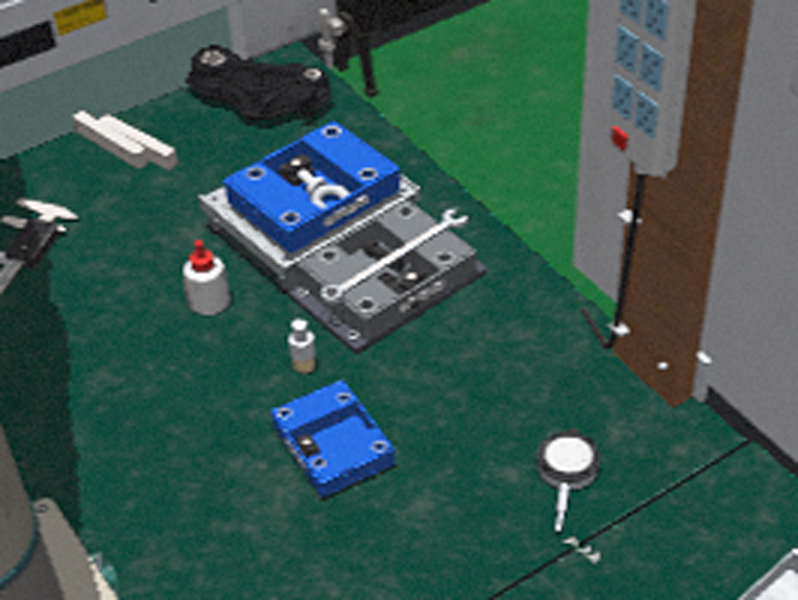

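```bash
cat > h.py <<'E'
import numpy as np,cv2
from cell import ctrl,get_image,job,models
from scipy.spatial.transform import Rotation as R
def cam(n):
    s=ctrl.read_state()
    im=get_image(n)
    if n=="wrist":
        H=np.array(im["hand_eye"]);Rt=R.from_euler("xyz",s["tool_rot"]).as_matrix()
        o=Rt@H[:3,3]+s["eef_pos"];Rc=Rt@H[:3,:3]
    else: o=np.array(im["origin"]);Rc=R.from_euler("xyz",im["orientation"]).as_matrix()
    f=210/np.tan(np.radians(im["fov_y"])/2)
    return im,(o,Rc,f,im["cx"],im["cy"])
def ray(c,uv,z):
    o,Rc,f,cx,cy=c
    d=Rc@np.array([(uv[0]-cx)/f,-(uv[1]-cy)/f,-1]);return o+d*(z-o[2])/d[2]
def proj(c,p):
    o,Rc,f,cx,cy=c
    q=Rc.T@(np.asarray(p,float)-o);return np.array([cx+f*q[0]/-q[2],cy-f*q[1]/-q[2]])
E
python3 - <<'E'
from h import *
Z=dict(upper_centre=71,lower_deck=44,spanner_centre=48,grease_pot=0,coupler=0,dial=0,eye_centre=64,power_post=0,lower_socket=44)
for n in ["top","scene"]:
    im,c=cam(n)
    for t,z in Z.items():
        for d in models.place_of(n,t)[:3]: print(n,t,np.round(ray(c,d["uv"],z)).tolist(),round(d["score"],2))
E
```

```text
top upper_centre [367.0, 3.0, 71.0] 0.84
top upper_centre [535.0, 280.0, 71.0] 0.62
top lower_deck [539.0, 155.0, 44.0] 0.95
top spanner_centre [555.0, 163.0, 48.0] 0.72
top grease_pot [371.0, 262.0, 0.0] 0.8
top coupler [388.0, 112.0, 0.0] 0.58
top dial [513.0, -178.0, 0.0] 0.96
top eye_centre [516.0, 272.0, 64.0] 0.67
top lower_socket [597.0, 223.0, 44.0] 0.77
scene upper_centre [540.0, 290.0, 71.0] 0.66
scene upper_centre [334.0, -51.0, 71.0] 0.59
scene lower_deck [541.0, 159.0, 44.0] 0.98
scene lower_deck [373.0, 65.0, 44.0] 0.66
scene spanner_centre [540.0, 136.0, 48.0] 0.56
scene grease_pot [370.0, 252.0, 0.0] 0.81
scene dial [528.0, -166.0, 0.0] 0.71
scene eye_centre [528.0, 272.0, 64.0] 0.45
scene lower_socket [593.0, 199.0, 44.0] 0.8
```

```bash
cat >> h.py <<'E'
def row(p,yaw):
    s=ctrl.read_state();R0=R.from_euler("xyz",s["tool_rot"])
    Rt=R.from_euler("xyz",[np.pi,0,yaw])
    d=R0.inv().apply(np.asarray(p,float)-s["eef_pos"])/1000
    print("row",np.round(d,4).tolist(),np.round((R0.inv()*Rt).as_rotvec(),4).tolist())
E
python3 -c "
from h import *
row([510,130,260],1.571)
im,c=cam('top')
for uv in [(311,140),(290,137),(297,128)]: print(ray(c,uv,0))"
```

```text
row [-0.3752, 0.4489, -0.0287] [-0.0001, 0.0, -0.3]
[ 676.86581474 -118.74035341    0.        ]
[685.59715577 -57.43914582   0.        ]
[712.47991162 -77.84195609   0.        ]
```

Call:
move_arm:
  moves:
    - [[-0.05, 0.06, -0.03, 0, 0, -0.05], [-0.3752, 0.4489, -0.03, 0, 0, -0.3], [-0.3752, 0.4489, -0.03, 0, 0, -0.3], [-0.3752, 0.4489, -0.03, 0, 0, -0.3], [-0.3752, 0.4489, -0.03, 0, 0, -0.3], [-0.3752, 0.4489, -0.03, 0, 0, -0.3], [-0.3752, 0.4489, -0.03, 0, 0, -0.3], [-0.3752, 0.4489, -0.03, 0, 0, -0.3], [-0.3752, 0.4489, -0.03, 0, 0, -0.3], [-0.3752, 0.4489, -0.03, 0, 0, -0.3], [-0.3752, 0.4489, -0.03, 0, 0, -0.3], [-0.3752, 0.4489, -0.03, 0, 0, -0.3], [-0.3752, 0.4489, -0.03, 0, 0, -0.3]]
  jaw: 0.5

```text
clock: 4.62
eef_pos: [509.2, 131.8, 261.3]
tool_rot: [-3.141, -0.001, 1.574]
force: [-0.5, -0.8, 0.1]
width: 42.8
```

Run:
```python
from h import *
s=ctrl.read_state();print(s["clock"],s["eef_pos"],s["tool_rot"],s["width"],s["force"])
im,c=cam("wrist");cv2.imwrite("pics/w1.png",im["color"])
Z=dict(upper_centre=71,lower_deck=44,spanner_centre=48,grease_pot=0,coupler=0,eye_centre=64,lower_socket=44)
for t,z in Z.items():
        for d in models.place_of("wrist",t)[:3]: print(t,np.round(d["uv"]),np.round(ray(c,d["uv"],z)).tolist(),round(d["score"],2))
```

```text
4.625 [509.19895487 131.81596887 261.33487488] [-3.14120083e+00 -7.42920699e-04  1.57405064e+00] 42.80252385228985 [-0.54548594 -0.77384306  0.06033521]
upper_centre [424. 199.] [526.0, 287.0, 71.0] 0.81
upper_centre [149.  33.] [370.0, 15.0, 71.0] 0.6
lower_deck [306. 201.] [537.0, 165.0, 44.0] 0.59
spanner_centre [298. 211.] [548.0, 156.0, 48.0] 0.76
grease_pot [391.  40.] [364.0, 258.0, 0.0] 0.84
grease_pot [ 30. 181.] [525.0, -179.0, 0.0] 0.65
coupler [255.  68.] [393.0, 107.0, 0.0] 0.79
coupler [390.  42.] [365.0, 257.0, 0.0] 0.66
eye_centre [408. 197.] [526.0, 273.0, 64.0] 0.97
lower_socket [344. 248.] [596.0, 212.0, 44.0] 0.57
```

View pics/w1.png

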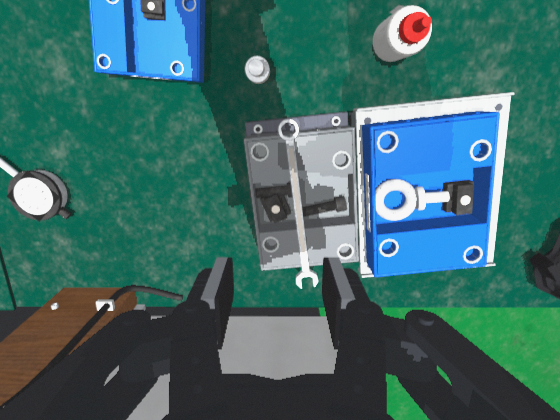

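Run:
```python
import cv2
a=cv2.imread("pics/w1.png");cv2.imwrite("pics/w1z.png",cv2.resize(a[85:295,240:520],None,fx=2.8,fy=2.8,interpolation=cv2.INTER_CUBIC))
```

```text
(no output)
```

View pics/w1z.png

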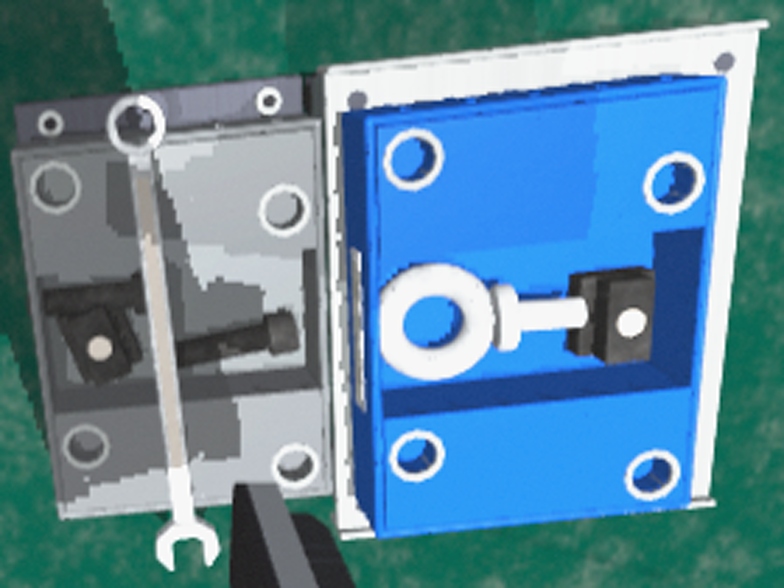

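```bash
cat >> h.py <<'E'
PAT=np.array([(64,44),(-46,44),(46,-44),(-64,-44)],float)
def fit(P,W):
    "2D rigid fit: W = Rot(a) P + t"
    P=np.asarray(P,float);W=np.asarray(W,float)[:,:2]
    pc,wc=P.mean(0),W.mean(0);p=P-pc;w=W-wc
    a=np.arctan2((p[:,0]*w[:,1]-p[:,1]*w[:,0]).sum(),(p*w).sum())
    Rm=np.array([[np.cos(a),-np.sin(a)],[np.sin(a),np.cos(a)]])
    t=wc-Rm@pc;r=(W-(P@Rm.T+t));return a,t,r
def bestfit(P,W):
    import itertools
    best=None
    for q in itertools.permutations(range(len(P))):
        a,t,r=fit(np.asarray(P)[list(q)],W);e=np.sqrt((r**2).sum(1).mean())
        if best is None or e<best[2]: best=(a,t,e,r)
    return best
E
python3 - <<'E'
from h import *
im,c=cam("wrist")
f=lambda l:[(x/2.8+240-.3,y/2.8+85-.3) for x,y in l]
def do(n,l,P,z):
    W=[ray(c,u,z) for u in f(l)];b=bestfit(P,W);print(n,"ang",b[0],"t",b[1],"rms",b[2],"\n",np.round(np.array(W)[:,:2],1).tolist())
do("grey sock",[(55,187),(283,210),(85,446),(296,464)],PAT,44)
do("grey corners",[(14,152),(322,120),(66,517),(332,492)],[(80,60),(80,-60),(-80,-60),(-80,60)],44)
do("blue sock",[(413,158),(674,183),(417,454),(653,474)],PAT,88)
do("blue corners",[(363,112),(722,80),(688,507),(383,535)],[(80,60),(80,-60),(-80,-60),(-80,60)],88)
do("stand",[(328,66),(768,22),(714,502),(340,538)],[(97,80),(97,-80),(-97,-80),(-97,80)],50)
for n,u,z in [("sp head1",(136,123),48),("sp open",(187,540),48),("sh1",(145,180),50),("sh2",(178,480),50)]: print(n,ray(c,f([u])[0],z))
E
```

```text
grey sock ang 0.10571958579076313 t [540.97137319 161.20613975] rms 0.35794268565596216 
 [[481.8, 110.8], [490.7, 200.1], [591.5, 121.8], [599.8, 212.1]]
grey corners ang 0.10622558032798607 t [540.78055637 162.49678911] rms 1.9658713080917272 
 [[468.4, 95.2], [456.3, 212.9], [625.3, 113.3], [613.1, 228.6]]
blue sock ang -3.0277656844584095 t [524.47697509 285.8573833 ] rms 0.31232431930250576 
 [[465.7, 234.5], [474.0, 324.4], [575.0, 247.3], [583.2, 337.2]]
blue corners ang 0.11675314104469281 t [524.24474382 285.24297998] rms 2.2806005779769776 
 [[450.6, 216.3], [440.2, 333.9], [597.0, 353.1], [609.2, 237.7]]
stand ang -3.03964171794873 t [526.07861789 301.39170769] rms 0.9893804451056708 
 [[436.5, 212.3], [421.1, 370.8], [614.6, 390.4], [632.1, 232.1]]
sp head1 [457.21508478 141.91932751  48.        ]
sp open [634.2562789  166.09105919  48.        ]
sh1 [478.27919223 145.52627349  50.        ]
sh2 [604.48438152 161.27849081  50.        ]
```

```bash
python3 -c "
from h import *
row([544,153.9,75],1.695);row([544,153.9,42.5],1.695)"
```

```text
row [0.0238, 0.034, 0.1863] [-0.0, -0.0, -0.1238]
row [0.0238, 0.034, 0.2188] [-0.0, -0.0, -0.1238]
```

Call:
move_arm:
  moves:
    - [[0.0238, 0.034, 0.06, 0, 0, -0.121], [0.0238, 0.034, 0.12, 0, 0, -0.121], [0.0238, 0.034, 0.165, 0, 0, -0.121], [0.0238, 0.034, 0.186, 0, 0, -0.121], [0.0238, 0.034, 0.186, 0, 0, -0.121], [0.0238, 0.034, 0.186, 0, 0, -0.121]]

```text
clock: 5.82
eef_pos: [544.9, 154.0, 76.3]
tool_rot: [3.14, -0.0, 1.692]
force: [0.3, 0.3, 0.3]
width: 43.0
```

Run:
```python
from h import *
im,c=cam("wrist");cv2.imwrite("pics/w2.png",im["color"])
row([544,153.9,42.5],1.695)
```

```text
row [-0.0001, -0.0012, 0.0342] [0.0026, -0.0005, -0.0031]
```

View pics/w2.png

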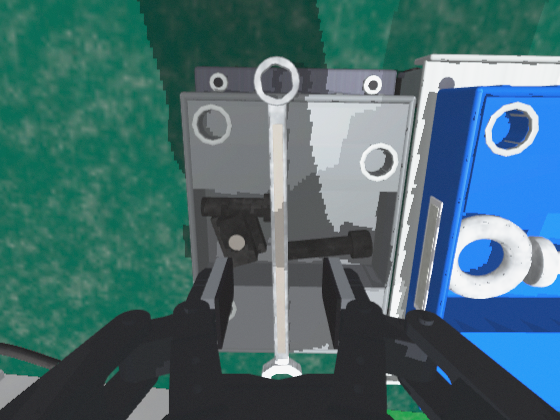

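Call:
move_arm:
  moves:
    - [[0, -0.001, 0.02, 0, 0, -0.003], [0, -0.001, 0.034, 0, 0, -0.003], [0, -0.001, 0.034, 0, 0, -0.003], [0, -0.001, 0.034, 0, 0, -0.003]]

```text
clock: 6.38
eef_pos: [543.5, 153.8, 41.9]
tool_rot: [3.141, -0.0, 1.695]
force: [-0.1, 0.2, -0.2]
width: 42.6
```

Call:
move_arm:
  moves:
    - [[0, 0, 0, 0, 0, 0], [0, 0, 0, 0, 0, 0], [0, 0, 0, 0, 0, 0], [0, 0, 0, 0, 0, 0], [0, 0, 0, 0, 0, 0], [0, 0, 0, 0, 0, 0]]
  jaw: 0.0

```text
clock: 7.12
eef_pos: [543.3, 153.8, 41.9]
tool_rot: [3.141, -0.0, 1.695]
force: [-1.0, -0.7, 6.3]
width: 6.8
```

Run:
```python
from h import *
im,c=cam("wrist");cv2.imwrite("pics/w3.png",im["color"])
```

```text
(no output)
```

View pics/w3.png

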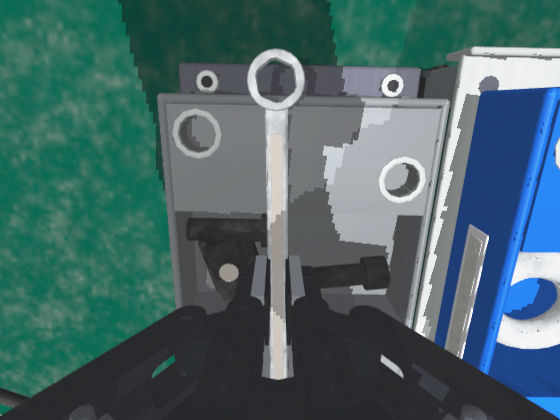

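Call:
move_arm:
  moves:
    - [[0, 0, -0.01, 0, 0, 0], [0, 0, -0.03, 0, 0, 0], [0, 0, -0.045, 0, 0, 0], [0, 0, -0.045, 0, 0, 0], [0, 0, -0.045, 0, 0, 0]]

```text
clock: 7.8
eef_pos: [542.7, 153.6, 86.0]
tool_rot: [-3.141, 0.0, 1.695]
force: [-0.0, -1.1, 0.0]
width: 6.8
```

Run:
```python
from h import *
im,c=cam("wrist");cv2.imwrite("pics/w4.png",im["color"])
im,c=cam("scene");cv2.imwrite("pics/s4.png",cv2.resize(im["color"][100:250,150:350],None,fx=3.5,fy=3.5))
```

```text
(no output)
```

View pics/w4.png

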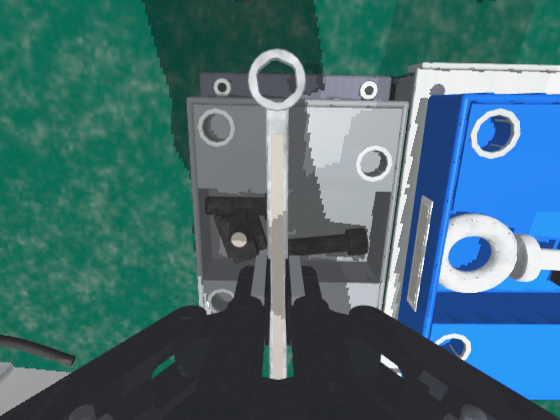

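View pics/s4.png

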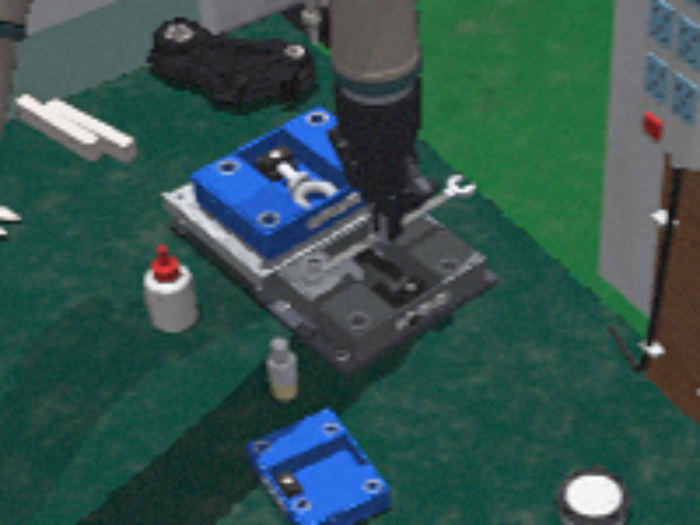

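```bash
python3 -c "
from h import *
row([555,40,86],1.695);row([555,40,1],1.695)"
```

```text
row [-0.1142, -0.0016, -0.0003] [-0.0013, 0.0002, -0.0001]
row [-0.1142, -0.0015, 0.0847] [-0.0013, 0.0002, -0.0001]
```

Call:
move_arm:
  moves:
    - [[-0.04, 0, 0, 0, 0, 0], [-0.08, 0, 0, 0, 0, 0], [-0.114, -0.001, 0, 0, 0, 0], [-0.114, -0.001, 0.03, 0, 0, 0], [-0.114, -0.001, 0.06, 0, 0, 0], [-0.114, -0.001, 0.077, 0, 0, 0], [-0.114, -0.001, 0.081, 0, 0, 0], [-0.114, -0.001, 0.084, 0, 0, 0], [-0.114, -0.001, 0.084, 0, 0, 0], [-0.114, -0.001, 0.084, 0, 0, 0]]

```text
clock: 9.15
eef_pos: [556.7, 40.5, 3.0]
tool_rot: [3.14, 0.0, 1.695]
force: [-0.3, 0.1, -1.4]
width: 6.9
```

Call:
move_arm:
  moves:
    - [[0, 0, 0.0015, 0, 0, 0], [0, 0, 0.002, 0, 0, 0], [0, 0, 0.002, 0, 0, 0]]

```text
clock: 9.52
eef_pos: [556.2, 40.4, 0.5]
tool_rot: [3.141, -0.0, 1.695]
force: [0.2, 0.5, 2.2]
width: 7.2
```

Call:
move_arm:
  moves:
    - [[0, 0, 0, 0, 0, 0], [0, 0, 0, 0, 0, 0], [0, 0, 0, 0, 0, 0], [0, 0, 0, 0, 0, 0], [0, 0, -0.02, 0, 0, 0], [0, 0, -0.06, 0, 0, 0], [0, 0, -0.1, 0, 0, 0], [0, 0, -0.1, 0, 0, 0], [0, 0, -0.1, 0, 0, 0]]
  jaw: 0.4

```text
clock: 10.65
eef_pos: [555.7, 40.4, 99.9]
tool_rot: [-3.141, -0.0, 1.695]
force: [0.5, 0.3, -0.1]
width: 34.3
```

Run:
```python
from h import *
im,c=cam("wrist");cv2.imwrite("pics/w5.png",im["color"])
row([545,395,130],np.pi+.1057)
row([425,295,130],np.pi/2+.1057)
print(ctrl.read_state()["qpos"])
```

```text
row [0.3532, 0.0337, -0.0307] [-0.0015, -0.0015, -1.5522]
row [0.2688, -0.0978, -0.0304] [-0.0019, -0.0, 0.0186]
[-0.10130546  0.67864607 -0.03324037  1.89387251  0.03852039  0.57155546
  1.53547409]
```

View pics/w5.png

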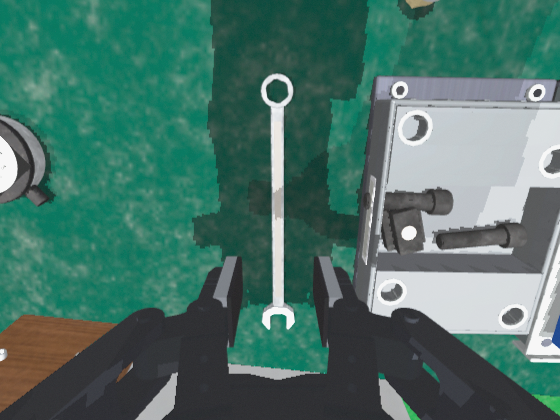

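```bash
cat >> h.py <<'E'
GA=0.1057;GT=np.array([541.0,161.2]);GR=np.array([[np.cos(GA),-np.sin(GA)],[np.sin(GA),np.cos(GA)]])
def g2w(x,y,z): return np.r_[GR@[x,y]+GT,z]
def w2g(p): return GR.T@(np.asarray(p)[:2]-GT)
E
python3 -c "
from h import *
print(g2w(-108,125.7,130))
row(g2w(-108,125.7,160),np.pi/2+GA);row(g2w(-108,125.7,56),np.pi/2+GA)"
```

```text
[420.34098967 274.80410744 130.        ]
row [0.2494, -0.1049, -0.0604] [-0.0019, -0.0, 0.0186]
row [0.2494, -0.1047, 0.0436] [-0.0019, -0.0, 0.0186]
```

Call:
move_arm:
  moves:
    - [[0.01, 0, -0.06, 0, 0, 0], [0.07, -0.03, -0.06, 0, 0, 0.018], [0.13, -0.06, -0.06, -0.002, 0, 0.018], [0.19, -0.085, -0.06, -0.002, 0, 0.018], [0.249, -0.105, -0.06, -0.002, 0, 0.018], [0.249, -0.105, -0.06, -0.002, 0, 0.018], [0.249, -0.105, -0.06, -0.002, 0, 0.018], [0.249, -0.105, -0.06, -0.002, 0, 0.018]]
  jaw: 0.7

```text
clock: 11.7
eef_pos: [421.9, 272.3, 159.8]
tool_rot: [3.14, 0.002, 1.674]
force: [-0.3, 0.1, -0.1]
width: 59.7
```

Run:
```python
from h import *
im,c=cam("wrist");cv2.imwrite("pics/w6.png",im["color"])
row(g2w(-108,125.7,56),np.pi/2+GA)
```

```text
row [0.0029, -0.0016, 0.1039] [0.0016, 0.0014, -0.0031]
```

View pics/w6.png

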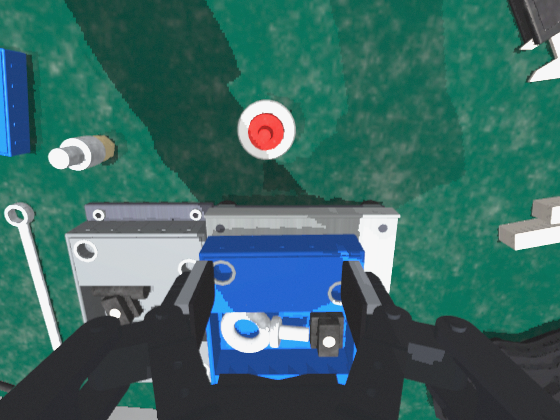

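Call:
move_arm:
  moves:
    - [[0.003, -0.002, 0.05, 0.0016, 0.001, -0.003], [0.003, -0.002, 0.09, 0.0016, 0.001, -0.003], [0.003, -0.002, 0.104, 0.0016, 0.001, -0.003], [0.003, -0.002, 0.104, 0.0016, 0.001, -0.003], [0.003, -0.002, 0.104, 0.0016, 0.001, -0.003]]

```text
clock: 12.38
eef_pos: [420.1, 277.5, 57.5]
tool_rot: [3.139, -0.002, 1.679]
force: [0.3, -0.2, 0.2]
width: 59.8
```

Run:
```python
from h import *
im,c=cam("wrist");cv2.imwrite("pics/w7.png",im["color"])
s=ctrl.read_state();print(w2g(s["eef_pos"]),s["force"],s["tool_rot"])
row(g2w(-94,125.7,56),np.pi/2+GA)
```

```text
[-107.97401402  128.56411128] [ 0.25810214 -0.59311214  0.03390742] [ 3.13891201e+00 -2.23336511e-03  1.67939562e+00]
row [-0.0029, 0.014, 0.0016] [0.0027, -0.0022, 0.0029]
```

View pics/w7.png

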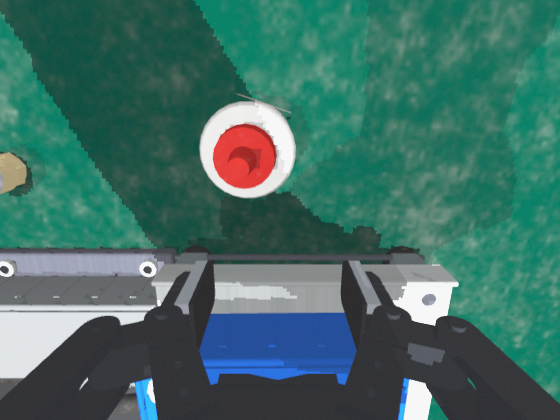

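Call:
move_arm:
  moves:
    - [[-0.001, 0.005, 0.001, 0.002, -0.002, 0.003], [-0.002, 0.01, 0.001, 0.002, -0.002, 0.003], [-0.002, 0.012, 0.001, 0.002, -0.002, 0.003], [-0.002, 0.013, 0.001, 0.002, -0.002, 0.003], [-0.002, 0.014, 0.001, 0.002, -0.002, 0.003], [-0.002, 0.014, 0.001, 0.002, -0.002, 0.003]]

```text
clock: 13.18
eef_pos: [433.1, 276.9, 55.2]
tool_rot: [-3.14, 0.001, 1.677]
force: [-0.5, -0.2, -0.1]
width: 60.1
```

Run:
```python
from h import *
s=ctrl.read_state();print(w2g(s["eef_pos"]),s["force"],s["torque"],s["tool_rot"])
```

```text
[-95.14462092 126.39467898] [-0.49961269 -0.21028618 -0.13629049] [0.00756533 0.0122628  0.0303742 ] [-3.13981091e+00  9.93517634e-04  1.67704408e+00]
```

Call:
move_arm:
  moves:
    - [[0, 0.001, 0, 0, 0, 0], [0, 0.002, 0, 0, 0, 0], [0, 0.003, 0, 0, 0, 0], [0, 0.003, 0, 0, 0, 0]]

```text
clock: 13.68
eef_pos: [434.4, 277.1, 55.2]
tool_rot: [-3.137, 0.002, 1.678]
force: [-5.5, 0.5, 2.9]
width: 59.8
```

Call:
move_arm:
  moves:
    - [[0, 0.001, 0, 0, 0, 0], [0, 0.0015, 0, 0, 0, 0], [0, 0.0015, 0, 0, 0, 0]]

```text
clock: 14.05
eef_pos: [435.9, 277.4, 55.2]
tool_rot: [-3.137, 0.001, 1.678]
force: [-4.7, 0.6, 3.2]
width: 59.5
```

Run:
```python
from h import *
s=ctrl.read_state();print(w2g(s["eef_pos"]),s["force"],s["torque"],s["tool_rot"])
```

```text
[-92.24105265 126.63299634] [-4.73198776  0.64143842  3.22201321] [0.16422143 0.98201718 0.11206704] [-3.13720405e+00  1.33419381e-03  1.67815401e+00]
```

Call:
move_arm:
  moves:
    - [[0, 0.0007, 0, 0, 0, 0], [0, 0.0013, 0, 0, 0, 0], [0, 0.0013, 0, 0, 0, 0]]

```text
clock: 14.42
eef_pos: [437.0, 277.4, 55.2]
tool_rot: [-3.137, 0.002, 1.678]
force: [-5.0, 0.3, 3.8]
width: 59.9
```

Run:
```python
from h import *
s=ctrl.read_state();print(w2g(s["eef_pos"]),s["force"],s["tool_rot"])
```

```text
[-91.11761863 126.51478087] [-4.98359127  0.31223418  3.83718025] [-3.13685956e+00  1.51164744e-03  1.67799650e+00]
```

Call:
move_arm:
  moves:
    - [[0, -0.005, 0, 0, 0, 0], [0, -0.015, 0, 0, 0, 0], [0, -0.015, -0.05, 0, 0, 0], [0, -0.015, -0.11, 0, 0, 0], [0.02, 0, -0.16, 0, 0, 0], [0.03, 0, -0.16, 0, 0, 0], [0.03, 0, -0.16, 0, 0, 0], [0.03, 0, -0.16, 0, 0, 0]]

```text
clock: 15.42
eef_pos: [434.8, 306.1, 213.7]
tool_rot: [-3.137, 0.003, 1.677]
force: [-0.2, 0.4, 0.4]
width: 59.6
```

Run:
```python
from h import *
s=ctrl.read_state();print(s["eef_pos"],s["qpos"])
row(g2w(20,165,230),np.pi/2+GA)
row(g2w(0,230,150),np.pi+GA)
row(g2w(0,230,150),GA)
```

```text
[434.78888005 306.10781902 213.69395764] [-6.66070120e-01  4.83871468e-01 -5.41520911e-04  1.86244516e+00
  8.46325160e-04  8.00921446e-01  1.00960437e+00]
row [0.0096, 0.1103, -0.0168] [-0.0046, 0.0033, 0.0002]
row [0.0749, 0.0906, 0.063] [-0.0062, -0.001, -1.5705]
row [0.0749, 0.0906, 0.063] [-0.001, 0.0062, 1.571]
```

Run:
```python
from h import *
row(g2w(0,70,250),np.pi/2+GA)
```

```text
row [-0.0854, 0.0901, -0.0364] [-0.0046, 0.0033, 0.0002]
```

Call:
move_arm:
  moves:
    - [[-0.04, 0.045, -0.036, -0.0046, 0.003, 0], [-0.085, 0.09, -0.036, -0.0046, 0.003, 0], [-0.085, 0.09, -0.036, -0.0046, 0.003, 0], [-0.085, 0.09, -0.036, -0.0046, 0.003, 0], [-0.085, 0.09, -0.036, -0.0046, 0.003, 0], [-0.085, 0.09, -0.036, -0.0046, 0.003, 0]]

```text
clock: 16.18
eef_pos: [533.2, 233.8, 250.9]
tool_rot: [3.14, -0.002, 1.68]
force: [-0.2, 0.4, -0.0]
width: 60.0
```

Run:
```python
from h import *
s=ctrl.read_state();print(s["eef_pos"],s["tool_rot"],s["qd"].round(3))
im,c=cam("wrist");cv2.imwrite("pics/w8.png",im["color"])
a=im["color"]
cv2.imwrite("pics/w8z.png",cv2.resize(a[85:295,210:490],None,fx=2.8,fy=2.8,interpolation=cv2.INTER_CUBIC))
import pickle;pickle.dump(c,open("c8.pkl","wb"))
```

```text
[533.20313164 233.84625896 250.85920889] [ 3.13977999e+00 -2.36671256e-03  1.67954399e+00] [ 0.003 -0.002  0.008 -0.007  0.004  0.001  0.001]
```

View pics/w8z.png

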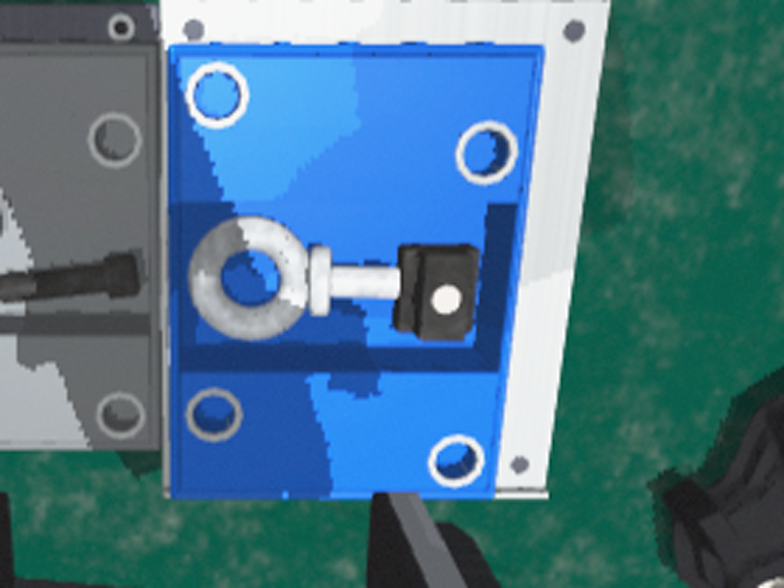

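Run:
```python
import cv2
a=cv2.imread("pics/w8.png")
cv2.imwrite("pics/w8y.png",cv2.resize(a[85:285,130:410],None,fx=2.8,fy=2.8,interpolation=cv2.INTER_CUBIC))
```

```text
(no output)
```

View pics/w8y.png

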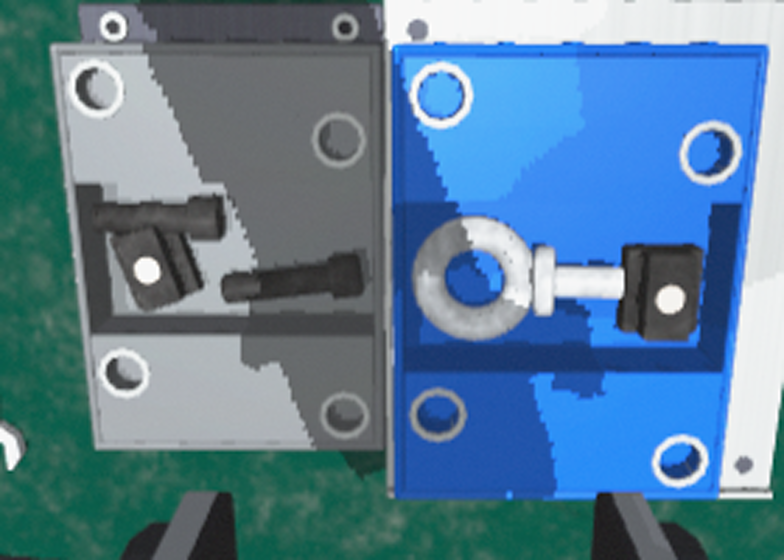

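Run:
```python
from h import *
import pickle;c=pickle.load(open("c8.pkl","rb"))
f=lambda l:[(x/2.8+130-.3,y/2.8+85-.3) for x,y in l]
def do(n,l,z):
    W=[ray(c,u,z) for u in f(l)];b=bestfit(PAT,W);print(n,"ang",b[0],"t",b[1],"rms",b[2]);return b
g=do("grey",[(97,89),(339,140),(124,373),(344,415)],44)
b=do("blue",[(442,95),(711,153),(438,414),(680,461)],88)
a=g[0] if abs(g[0])<1.5 else g[0]-np.pi
d=b[1]-g[1];print("in grey frame",d[0]*np.cos(a)+d[1]*np.sin(a),-d[0]*np.sin(a)+d[1]*np.cos(a),"dyaw",(b[0]-g[0]+np.pi/2)%np.pi-np.pi/2)
row(g2w(0,212,150),GA)
```

```text
grey ang 0.1040575749774763 t [540.30552351 163.00165438] rms 0.1692519988573968
blue ang -3.0359944709658375 t [526.72135663 287.27278888] rms 0.1667780308880171
in grey frame -0.6026598980199616 125.00992465513494 dyaw 0.0015406076464792307
row [0.1389, -0.0, 0.1014] [-0.0001, -0.0036, 1.5735]
```

Call:
move_arm:
  moves:
    - [[0.02, 0, 0, 0, 0, 0.17], [0.04, 0, 0, 0, 0, 0.35], [0.06, 0, 0, 0, 0, 0.52], [0.08, 0, 0, 0, 0, 0.7], [0.1, 0, 0.02, 0, 0, 0.87], [0.12, 0, 0.04, 0, 0, 1.05], [0.139, 0, 0.06, 0, -0.002, 1.22], [0.139, 0, 0.08, 0, -0.003, 1.4], [0.139, 0, 0.1, 0, -0.0036, 1.574], [0.139, 0, 0.1, 0, -0.0036, 1.574], [0.139, 0, 0.1, 0, -0.0036, 1.574], [0.139, 0, 0.1, 0, -0.0036, 1.574]]
  jaw: 0.8

```text
clock: 17.73
eef_pos: [520.6, 371.3, 152.6]
tool_rot: [-3.141, -0.002, 0.105]
force: [0.3, 0.8, 0.5]
width: 68.8
```

```bash
sed -i 's/^GA=0.1057;GT=np.array(\[541.0,161.2\])/GA=0.105;GT=np.array([540.7,162.1])/' h.py
python3 - <<'E'
from h import *
s=ctrl.read_state();print(w2g(s["eef_pos"]),s["tool_rot"],s["qpos"],s["width"])
im,c=cam("wrist");cv2.imwrite("pics/w9.png",im["color"])
row(g2w(0,210,55),GA)
E
```

```text
[  1.96337074 210.19705624] [-3.14056359e+00 -2.21191633e-03  1.04574513e-01] [-0.89673784  0.73326744  0.39840415  1.63430599 -0.35471963  0.84385552
 -0.24836252] 68.78421901456322
row [-0.0021, 0.0002, 0.0976] [-0.001, -0.002, -0.0009]
```

View pics/w9.png

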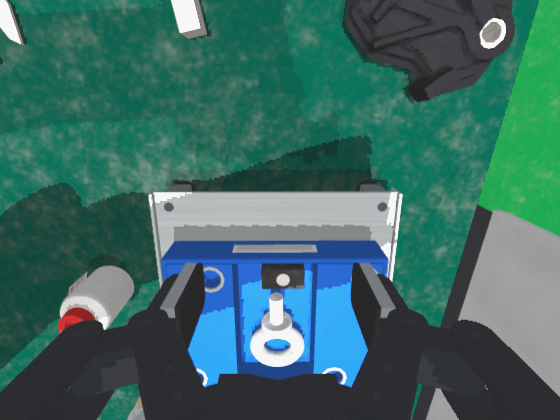

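Call:
move_arm:
  moves:
    - [[-0.002, 0, 0.05, -0.001, -0.002, 0], [-0.002, 0, 0.085, -0.001, -0.002, 0], [-0.002, 0, 0.098, -0.001, -0.002, 0], [-0.002, 0, 0.098, -0.001, -0.002, 0], [-0.002, 0, 0.098, -0.001, -0.002, 0]]

```text
clock: 18.4
eef_pos: [519.4, 371.3, 55.1]
tool_rot: [-3.141, -0.001, 0.103]
force: [-0.1, -0.3, -0.2]
width: 68.4
```

Run:
```python
from h import *
s=ctrl.read_state();print(w2g(s["eef_pos"]),s["eef_pos"],s["tool_rot"])
row(g2w(0,90,54),GA)
```

```text
[  0.73516656 210.29478785] [519.39071635 371.31365323  55.1395362 ] [-3.14148257e+00 -1.29149959e-03  1.03023211e-01]
row [-0.0005, 0.1203, 0.0011] [-0.0001, -0.0013, -0.002]
```

Call:
move_arm:
  moves:
    - [[0, 0.008, 0.001, 0, -0.001, -0.002], [0, 0.014, 0.001, 0, -0.001, -0.002], [0, 0.018, 0.001, 0, -0.001, -0.002], [0, 0.024, 0.001, 0, -0.001, -0.002], [0, 0.03, 0.001, 0, -0.001, -0.002], [0, 0.036, 0.001, 0, -0.001, -0.002], [0, 0.042, 0.001, 0, -0.001, -0.002], [0, 0.048, 0.001, 0, -0.001, -0.002], [0, 0.054, 0.001, 0, -0.001, -0.002], [0, 0.06, 0.001, 0, -0.001, -0.002], [0, 0.06, 0.001, 0, -0.001, -0.002]]

```text
clock: 19.77
eef_pos: [524.7, 311.8, 53.2]
tool_rot: [-3.141, 0.001, 0.105]
force: [-0.5, 3.0, 2.2]
width: 68.3
```

Run:
```python
from h import *
s=ctrl.read_state();print(w2g(s["eef_pos"]),s["eef_pos"],s["tool_rot"])
im,c=cam("wrist");cv2.imwrite("pics/w10.png",im["color"])
im,c=cam("top");cv2.imwrite("pics/t10.png",cv2.resize(im["color"][120:270,120:300],None,fx=4,fy=4))
row(g2w(0,90,54),GA)
```

```text
[ -0.18702288 150.55663808] [524.73459215 311.80785551  53.21553517] [-3.14136265e+00  1.07584350e-03  1.05183476e-01]
row [0.0002, 0.0605, -0.001] [0.0003, 0.0012, 0.0004]
```

View pics/w10.png

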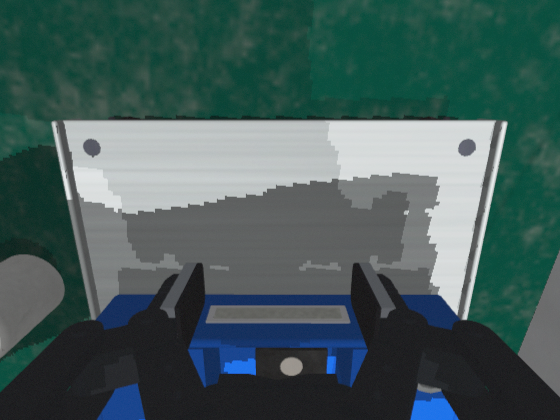

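View pics/t10.png

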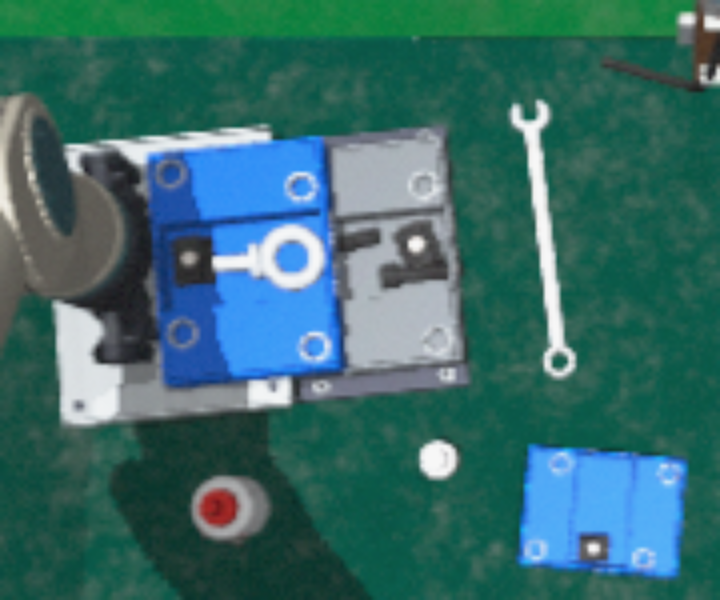

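Call:
move_arm:
  moves:
    - [[0, 0.006, 0, 0, 0, 0], [0, 0.012, 0, 0, 0, 0], [0, 0.018, 0, 0, 0, 0], [0, 0.024, 0, 0, 0, 0], [0, 0.03, 0, 0, 0, 0], [0, 0.036, 0, 0, 0, 0], [0, 0.042, 0, 0, 0, 0], [0, 0.048, 0, 0, 0, 0], [0, 0.054, 0, 0, 0, 0], [0, 0.06, 0, 0, 0, 0], [0, 0.066, 0, 0, 0, 0], [0, 0.069, 0, 0, 0, 0], [0, 0.069, 0, 0, 0, 0]]

```text
clock: 21.5
eef_pos: [531.3, 241.5, 52.4]
tool_rot: [3.139, 0.003, 0.104]
force: [-0.7, 1.6, -0.1]
width: 68.2
```

Run:
```python
from h import *
s=ctrl.read_state();print(w2g(s["eef_pos"]),s["eef_pos"],s["tool_rot"],s["force"])
im,c=cam("wrist");cv2.imwrite("pics/w11.png",im["color"])
im,c=cam("top");cv2.imwrite("pics/t11.png",cv2.resize(im["color"][120:270,120:300],None,fx=4,fy=4))
```

```text
[-1.06359789 79.92826627] [531.26520451 241.47659367  52.35988043] [3.13931191 0.00324345 0.10416067] [-0.73015078  1.55752257 -0.12718061]
```

View pics/w11.png

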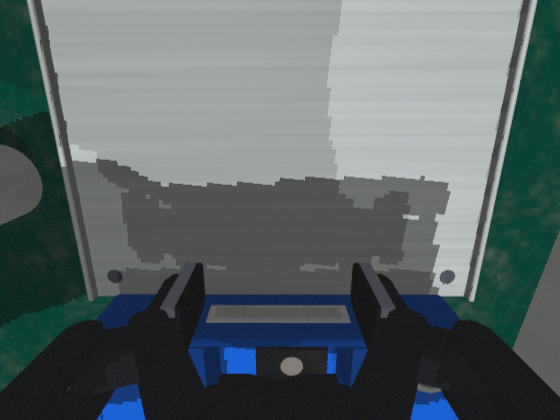

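View pics/t11.png

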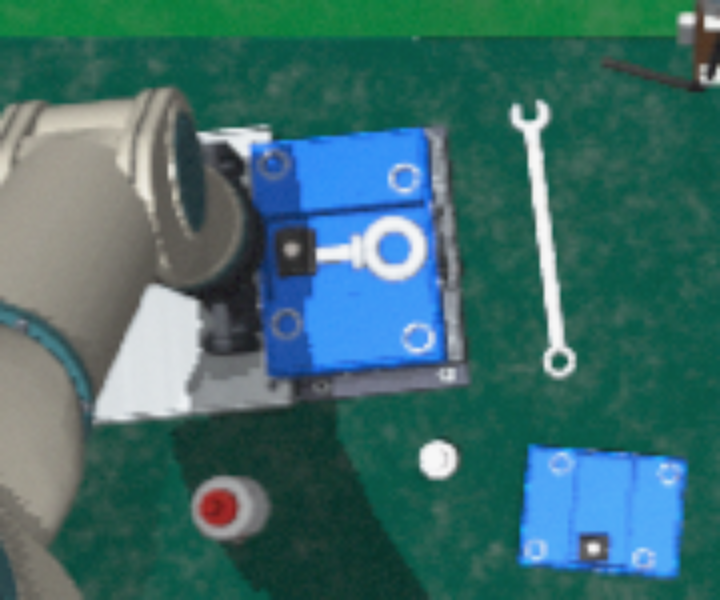

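Run:
```python
import cv2
a=cv2.imread("pics/w11.png")
l=cv2.resize(a[255:335,60:160],None,fx=4,fy=4,interpolation=cv2.INTER_CUBIC);r=cv2.resize(a[255:335,400:500],None,fx=4,fy=4,interpolation=cv2.INTER_CUBIC)
cv2.imwrite("pics/w11z.png",cv2.hconcat([l,r]))
```

```text
(no output)
```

View pics/w11z.png

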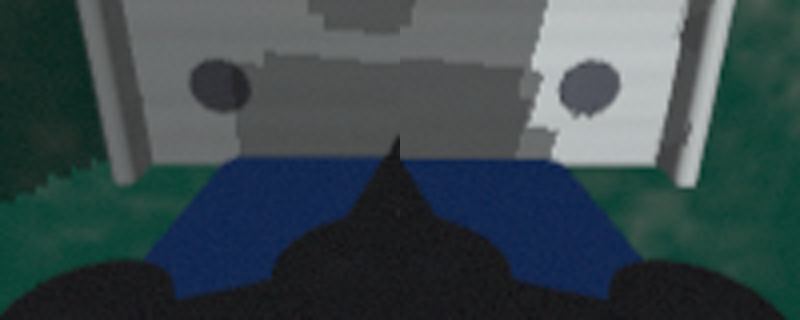

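Call:
move_arm:
  moves:
    - [[0.0005, 0.002, 0, 0, 0, 0], [0.001, 0.003, 0, 0, 0, 0], [0.0015, 0.0045, 0, 0, 0, 0.001], [0.0018, 0.005, 0, 0, 0, 0.001], [0.0018, 0.005, 0, 0, 0, 0.001]]

```text
clock: 22.22
eef_pos: [534.2, 237.1, 52.7]
tool_rot: [3.14, 0.002, 0.103]
force: [-0.0, 0.0, -0.1]
width: 68.3
```

```bash
cat > z.py <<'E'
from h import *
import sys
n=sys.argv[1]
s=ctrl.read_state();print(s["clock"],w2g(s["eef_pos"]),s["eef_pos"],s["tool_rot"],s["force"])
im,c=cam("wrist");a=im["color"];cv2.imwrite(f"pics/{n}.png",a)
l=cv2.resize(a[235:335,60:160],None,fx=4,fy=4,interpolation=cv2.INTER_CUBIC);r=cv2.resize(a[235:335,400:500],None,fx=4,fy=4,interpolation=cv2.INTER_CUBIC)
cv2.imwrite(f"pics/{n}z.png",cv2.hconcat([l,r]))
E
python3 z.py w12
```

```text
22.225 [ 1.373668   75.26893601] [534.17737852 237.09836733  52.73924578] [3.13985131e+00 1.92534944e-03 1.03415138e-01] [-0.03398239  0.0067559  -0.11397739]
```

View pics/w12z.png

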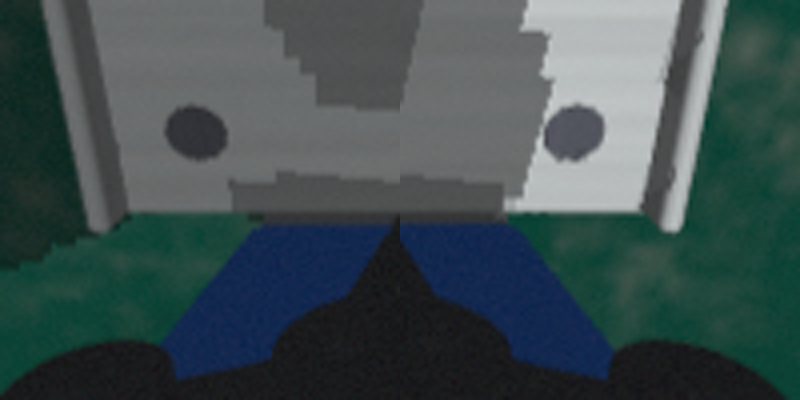

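Run:
```python
from h import *
im,c=cam("top");cv2.imwrite("pics/t12.png",cv2.resize(im["color"][120:270,120:300],None,fx=4,fy=4))
im,c=cam("scene");cv2.imwrite("pics/s12.png",cv2.resize(im["color"][100:250,150:350],None,fx=4,fy=4))
```

```text
(no output)
```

View pics/t12.png

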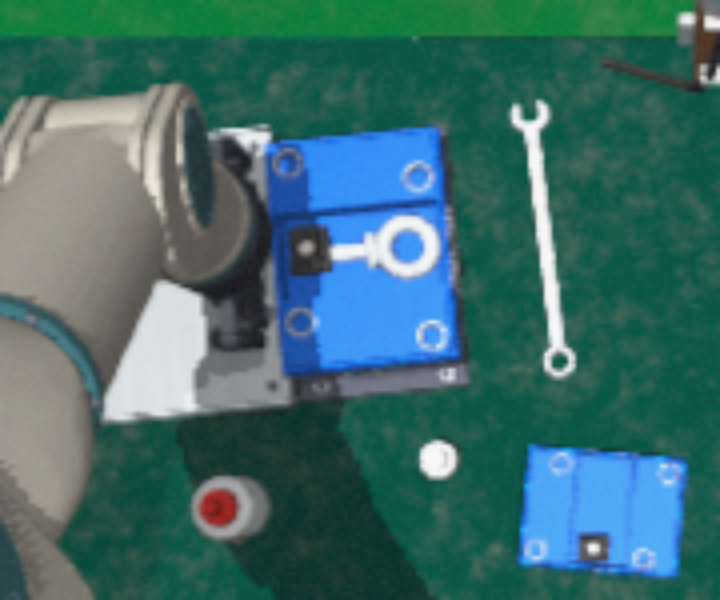

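View pics/s12.png

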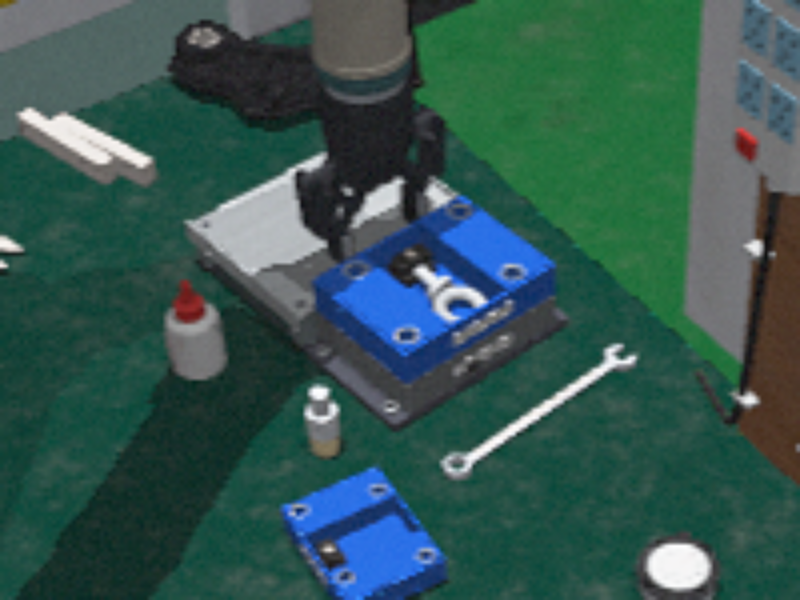

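View pics/w12.png

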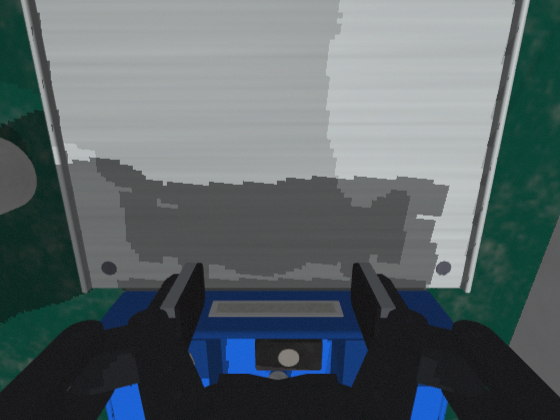

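Call:
move_arm:
  moves:
    - [[0, -0.01, 0, 0, 0, 0], [0, -0.025, 0, 0, 0, 0], [0, -0.025, -0.05, 0, 0, 0], [0, -0.025, -0.11, 0, 0, 0], [0, -0.02, -0.15, 0, 0, 0], [0, 0.02, -0.17, 0, 0, 0], [0, 0.055, -0.17, 0, 0, 0], [0, 0.055, -0.17, 0, 0, 0], [0, 0.055, -0.17, 0, 0, 0], [0, 0.055, -0.17, 0, 0, 0]]

```text
clock: 23.62
eef_pos: [539.5, 185.1, 222.3]
tool_rot: [3.141, 0.003, 0.107]
force: [-0.3, -0.1, -0.9]
width: 68.5
```

Run:
```python
from h import *
s=ctrl.read_state();print(s["clock"],w2g(s["eef_pos"]),s["tool_rot"],s["qd"].round(3))
im,c=cam("wrist");cv2.imwrite("pics/w13.png",im["color"])
import pickle;pickle.dump(c,open("c13.pkl","wb"))
for t,z in dict(upper_centre=61,upper_pin=35,eye_centre=54,lower_deck=44,stand_deck=45).items(): print(t,[(np.round(d["uv"]).tolist(),ray(c,d["uv"],z).round(1).tolist(),round(d["score"],2)) for d in models.place_of("wrist",t)[:2]])
im,c=cam("scene");cv2.imwrite("pics/s13.png",cv2.resize(im["color"][100:250,150:350],None,fx=4,fy=4,interpolation=cv2.INTER_CUBIC))
```

```text
23.625 [ 1.22375115 23.03552608] [3.14097916e+00 2.95903072e-03 1.06530218e-01] [ 0.001 -0.     0.004  0.002  0.002 -0.003  0.004]
upper_centre [([124.0, 311.0], [387.9, 31.1, 61.0], 0.88), ([274.0, 213.0], [537.9, 159.9, 61.0], 0.71)]
upper_pin [([339.0, 161.0], [597.7, 213.2, 35.0], 0.96), ([105.0, 272.0], [355.9, 60.5, 35.0], 0.82)]
eye_centre [([280.0, 227.0], [544.8, 143.8, 54.0], 0.76)]
lower_deck []
stand_deck [([277.0, 51.0], [524.8, 305.9, 45.0], 0.7)]
```

View pics/w13.png

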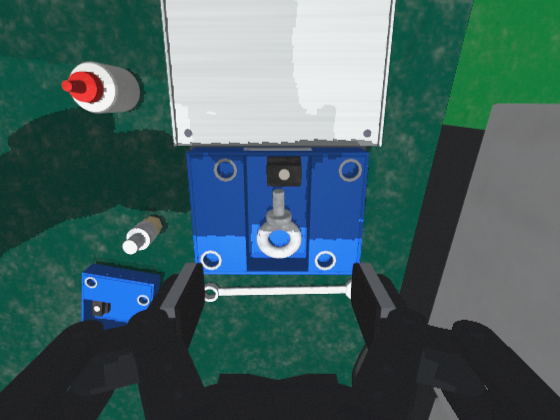

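View pics/s13.png

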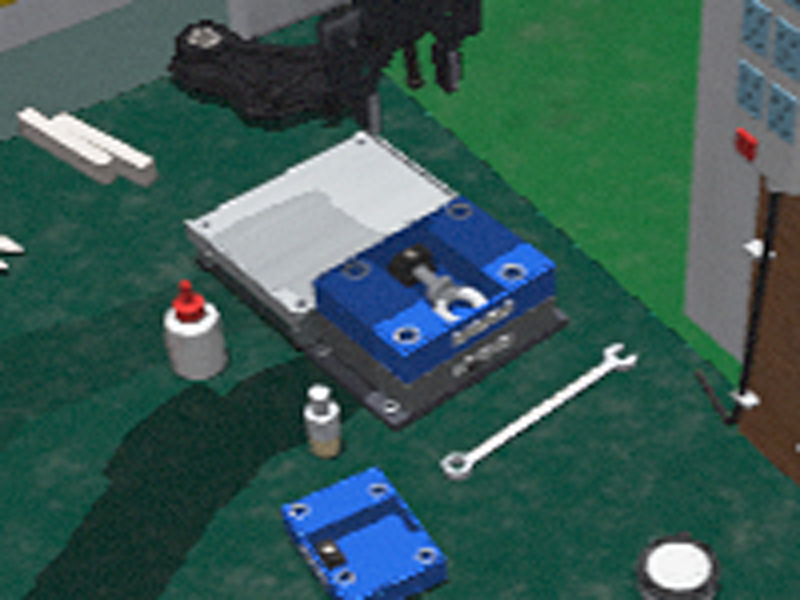

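Run:
```python
import cv2
a=cv2.imread("pics/w13.png")
cv2.imwrite("pics/w13z.png",cv2.resize(a[130:300,170:390],None,fx=3.5,fy=3.5,interpolation=cv2.INTER_CUBIC))
```

```text
(no output)
```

View pics/w13z.png

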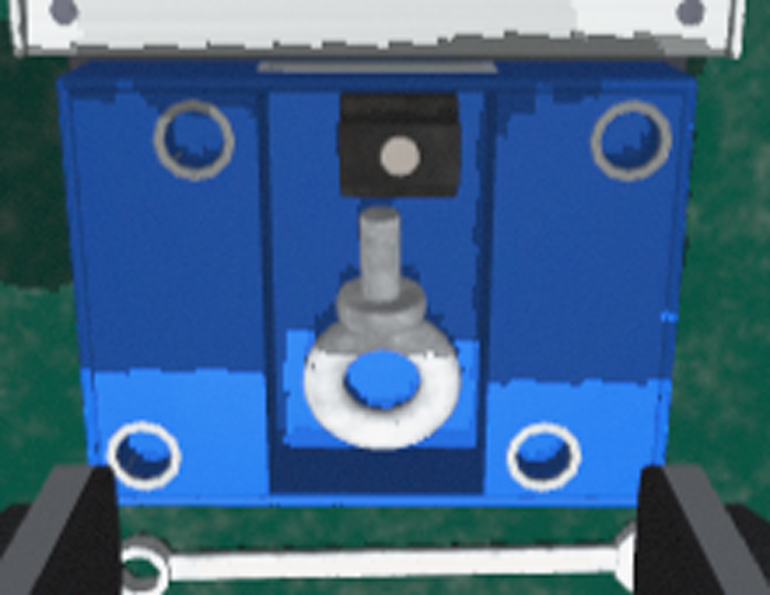

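Run:
```python
from h import *
import pickle;c=pickle.load(open("c13.pkl","rb"))
f=lambda l:[(x/3.5+170-.35,y/3.5+130-.35) for x,y in l]
uv=f([(194,141),(631,141),(144,456),(543,456)])
for z in (70,74,78,82,87):
    W=np.array([ray(c,u,z) for u in uv]);b=bestfit(PAT,W)
    print(z,b[0],b[1],b[2],[round(np.linalg.norm(W[i]-W[j]),1) for i,j in((0,1),(2,3),(0,3),(1,2))],"grey",w2g(b[1]))
print("dists",110,110,np.hypot(0,0))
h=[ray(c,u,45) for u in f([(64,11),(691,11)])];m=(h[0]+h[1])/2;print("stand holes",h,m,w2g(m))
```

```text
70 0.10697857925611125 [540.60787571 159.69569296] 2.1757895678257384 [np.float64(113.5), np.float64(113.3), np.float64(130.9), np.float64(160.3)] grey [-0.34360553 -2.38141019]
74 -3.034614074333682 [540.47485907 161.10194393] 1.190489765712263 [np.float64(112.0), np.float64(111.8), np.float64(129.2), np.float64(158.1)] grey [-0.32850441 -0.96896296]
78 -3.034614074333682 [540.34184244 162.5081949 ] 0.23578793619209398 [np.float64(110.4), np.float64(110.2), np.float64(127.4), np.float64(156.0)] grey [-0.31340328  0.44348427]
82 0.10697857925611137 [540.2088258  163.91444587] 0.8056366732115673 [np.float64(108.9), np.float64(108.7), np.float64(125.6), np.float64(153.8)] grey [-0.29830215  1.85593151]
87 -3.034614074333682 [540.042555   165.67225959] 2.0347634510099684 [np.float64(107.0), np.float64(106.8), np.float64(123.4), np.float64(151.1)] grey [-0.27942575  3.62149054]
dists 110 110 0.0
stand holes [array([447.7898406 , 226.27506407,  45.        ]), array([617.44324696, 244.557402  ,  45.        ])] [532.61654378 235.41623304  45.        ] [-0.35487028 73.75965264]
```

```bash
python3 -c "
from h import *
print(job.finish_job(), ctrl.read_state()['clock'])"
```

```text
the job is handed in; nothing more can be done
the job is handed in; nothing more can be done
```

The blue carrier is seated on the grey one and the job is handed in, at about 24 s on the robot's clock. The hand-in gives no verdict.

**What I did:**
1. I lifted the spanner off the grey carrier and laid it flat on the bench beside it.
2. I nudged the blue carrier about 3 mm sideways with two fingertips, to put it on the common line.
3. I slid it about 125 mm from behind until it dropped. I steered it about 1.5 mm sideways over the last few millimetres, after the picture showed it that far off line.

**Last checks, from the wrist camera after backing off:**
- **Height and tilt:** the blue carrier's four top holes fit best with its top at 78 mm, which is the home height. Front and rear hole spacings measured 110.2 and 110.4 mm (110 nominal), so it is level.
- **Position:** its centre is about 0.5 mm from the grey carrier's, and the sides are parallel within about 0.002 rad.
- **Everything else:** the pictures show the eye bolt still in the well and the spanner flat. The bottle, coupler and dial stand where they were. The gripper was clear of everything.

**Disagreements:**
- The spanner grip read 6.8 mm on a 10 mm shank, but it held firmly.
- Two views put the grey carrier about 1.9 mm apart, so I used their average; the calibration is given as good to about 2 mm.
- The drop came with the fingertips about 4 mm short of where I expected them. The final picture showed the carrier fully home anyway.

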